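# Release the drying cartridge from its spring-collar dock

## Robot

A 6-joint arm with a two-finger parallel gripper is mounted at the origin on the work surface. World frame = base frame: x ahead of the robot, y to its left, z up, the work surface at z = 0. Lengths are in m, angles in rad, forces in N, time in s.
With the tool pointing down it reaches from about 0.3 to 0.85 m from the base axis. Payload 4.2 kg.
Tool frame: the origin (TCP) lies midway between the tips of the shut fingers; the grasp point (between the pads) lies 19 mm behind it (env.grip_point_offset is the distance from the TCP to the grasp point, in m); z points along the fingers, y is the line along which they close (so a half turn about z gives the same grasp; the last joint's range is limited). The gripper opens to 91 mm and grips with 3 to 60 N. Pads are 32 mm wide; open, the fingers measure 118 mm over their backs; the gripper's body (76 mm by 178 mm) begins 60 mm behind the grasp point.
Start: joints at [1.234, 0.32, 1.565, -0, 1.257, -0.02], TCP at [0.179, 0.546, 0.214] pointing down, gripper open.
Joint ranges: [-3.11, 3.11], [-0.84, 2.01], [0.21, 2.61], [-1.34, 4.49], [0.05, 2.63], [-2.56, 2.56]. Speed limits (rad/s): [2.57, 2.57, 3.14, 3.14, 3.14, 3.14].

## Interface

Orientations are given as a unit quaternion [w, x, y, z].
In Python, from workcell import telemetry, eyes, env gives the robot as it stands.
- The arm moves only by the tool drive_tool, never from a script. Its argument "moves" is a list of rows, each an object of numbers: "tx", "ty", "tz": the shift along the tool's x, y, z in cm; "yaw": the turn about the tool's z in degrees. In form: [{"tx": .., "ty": .., "tz": .., "yaw": ..}, ...]. A call has exactly 10 rows; each row is the pose to reach, as a shift and turn from the pose commanded when the call began, along the tool's axes at that moment; what a row does not reach only later rows make up. A row lasts 1/8 s, in which the tool goes at most 62.5 mm and 10.7 degrees, less where a joint would pass 70% of its speed; a pose out of reach is approached as far as the arm can. A call with a gripper value outside its range is refused whole. "grip" is the gripper's target within -1 to 1 (fully open at 1, half-way at 0, shut at -1), set as the call begins (left out, the last holds). The fingers move at their own pace and stop on an object; the grip force is fixed at half the most. Time passes only in rows, so rows that repeat a pose let the fingers close, or fill a call up. It gives the time, the measured TCP pose, the force, the opening and the grip force at its end, in the units of the state.
- telemetry.get_obs(): the state, without advancing time (a new reading comes with each control period).
- eyes.get_image(name): name is "scene" or "top"; returns (picture, depth): 420x560x3 uint8, red, green, blue; 420x560 float32, m along the optical axis (not along the pixel's ray), 0 where there is no reading.
- eyes.calibration(name): a dict with "K" (3x3 intrinsics, pixels), "k1" (the pictures are not rectified: a ray, as slopes to the right and down, at radius r is drawn at 1 + k1 r^2 times it, then the intrinsics apply), "xyz" and "rotation" of the camera in the world. Camera axes: x right, y down, z forward; pixel columns grow to the right and rows downward; lengths in m; the calibration is good to about 2 mm. A picture is of the moment at which its call begins. calibration takes no time and is no camera call.
- env.sign_off(): hands the job in; it is judged then, once.
The state is a dict: "time_s": time; "q": joint angles; "joint_velocities": joint speeds; "tau": joint torques, N m; "position": TCP position; "orientation": TCP orientation; "wrist_force": force on the tool from outside, world axes, zero at the start; "moment": the same for the moment, N m; "opening": finger opening in m; "grasp_force": force on a finger pad.
Only numpy, scipy, OpenCV 4.12 (cv2) and the standard library are available. Lean on these libraries where they do the work, as an engineer would, in place of code of your own. Each camera call takes 0.05 s, during which the arm holds its last target. There are 200 camera calls.

## Task

Take the drying cartridge out of its slanted dock and stand it upright in the open grey tray: pull the dock's spring collar back along its slanted axis, turn it anticlockwise (as seen looking down onto the collar) to its other stop, let it spring fully home there, then draw the cartridge out by its round head and set it down gently. Leave the collar in that released position, and leave the calipers, the scraper and the hinge part where they lie.

Things in the scene. Friction and masses are not known exactly. Their poses are not given: they have to be found in the camera images.
- collar_grip (a point): Point on the axis of the round ribbed aluminium spring collar, 29 mm above its seat at rest, 7 mm below its top rim; moves with the collar along the axis but does not turn. z axis: the collar axis, out of the dock, 35 deg from vertical; y horizontal. Collar: 66 mm outside diameter, 36 mm tall, 0.14 kg; the cartridge's head sticks up through its middle.
- collar_lift (a joint): How far the collar is pulled back along its axis, m: 0 on its seat, 0.012 at the end stop. It turns only while pulled back more than 0.007; let go half-turned, its lugs rest on the ridge at 0.007; at either end of the turn it springs back to 0. The spring pulls with 5 N at rest, 8 N fully back.
- collar_turn (a joint): Turn of the collar, rad, positive anticlockwise looking down onto it (about collar_grip's z): 0 locked, as found; 1.31 (75 deg) released, where the lugs drop into the far pocket; hard stop 1.35; play about 0.05 in either pocket. Locked, lips inside its rim lie over the cartridge's crossbar; released, they clear it.
- dock_seat (a point): Centre of the collar's seat, the flat slanted 84 x 84 mm top of the grey housing, on the collar axis; fixed (its axes are the dock's, not slanted). On the seat, all within 43 mm of the axis: lugs at the collar's foot and ridges 7 mm high, stop posts 10 mm high, so keep fingertips 10 mm or more above the seat.
- cartridge_mid (a point): Centre of the loose drying cartridge, 51 mm above its underside; z axis towards its head. 102 mm long: white square body 34 x 34 x 56 mm, steel crossbar 52 x 12 x 6 mm (long along x) on it, grey round head 28 mm diameter, 40 mm long, on top. 98 to 200 g. Seated: on the collar axis, head's top 68 mm above the seat, 0.8 mm play; draw it 70 mm along the axis to clear the collar.
- tray_in (a point): Centre of the inner floor of the open grey plastic tray (fixed): 160 x 140 mm outside (x, y), 30 mm tall, walls 4 mm thick; z axis up.
- dock: The grey slanted dock, bolted down: steel base plate 170 x 130 x 12 mm, origin under its centre; the seat's centre is 110 mm above the origin, and the collar axis leans from vertical by 35 deg towards the dock's own -x.
- calipers: Black calipers lying flat, 160 x 72 x 13 mm, origin at the middle of the beam's underside; bystander.
- scraper: Steel scraper with a black round handle, 183 x 50 x 22 mm, origin at the front end of the handle; bystander.
- hinge_part: Grey plastic hinge, 84 x 75 x 14 mm, lying flat, origin under its centre; bystander.
Not all that is in view belongs to the job. Leave any purple or turquoise look-alike of the part that bears cartridge_mid alone.

How it is judged:
By the outcome, as a careful person would: the job done as asked, in the order asked, and still so for the second after the job is handed in, with the robot touching nothing.
It also fails if it takes over 64 s, if anything falls off the work surface, if the arm or the gripper's body presses on something with over 40 N, if the wrist force passes 120 N, or if a joint passes its speed limit or range.

## Working session

There is one attempt and no reset: what is moved stays moved. The work goes in short steps, Python scripts to look and compute and a tool call to move; the robot and the scene stay as the last step left them, time stands still between calls to the robot, and variables do not carry over. Pictures are saved under pics/ and viewed, at most 10 in all, crops included, and the job is handed in when it is done.

Besides the shell and the picture viewer there is one more tool, called after "Emit:" in YAML: its name, and indented under it one key for each argument. drive_tool: Moves the arm, as the interface text tells. Its arguments: {"type":"object","properties":{"moves":{"type":"array"},"grip":{"type":"number"}},"required":["moves"]}

```bash
mkdir -p pics; ls
python3 - <<'E'
from workcell import telemetry, eyes, env
import cv2,numpy as np
for n in("scene","top"):
    p,d=eyes.get_image(n); cv2.imwrite(f"pics/{n}0.png",p[:,:,::-1]); np.save(f"{n}_d0.npy",d)
    print(eyes.calibration(n))
print(telemetry.get_obs(), env.grip_point_offset)
E
```

```text
pics
{'K': array([[500.82065764,   0.        , 288.02250403],
       [  0.        , 500.82065764, 209.8007044 ],
       [  0.        ,   0.        ,   1.        ]]), 'k1': 0.044694869635981446, 'xyz': array([1.09701018, 0.70009621, 0.68118144]), 'rotation': array([-0.14350381,  0.29994742,  0.83664471, -0.43527443])}
{'K': array([[444.33419112,   0.        , 281.04560342],
       [  0.        , 444.33419112, 209.30239408],
       [  0.        ,   0.        ,   1.        ]]), 'k1': 0.04477986087598986, 'xyz': array([0.44936778, 0.06270995, 1.02868726]), 'rotation': array([-0.06476017,  0.71012425, -0.69924255,  0.05088744])}
{'time_s': 0.1, 'q': array([ 1.23400891e+00,  3.20248862e-01,  1.56550074e+00, -2.34860227e-05,
        1.25741143e+00, -2.00207283e-02]), 'joint_velocities': array([ 0.00034984, -0.00261023, -0.00331417, -0.00148127,  0.00303649,
       -0.00125776]), 'tau': array([-3.92033944e-04, -4.13342106e+01, -2.32508808e+01,  7.29087205e-02,
        4.22587723e-02, -5.55341842e-05]), 'position': array([0.17898588, 0.54598123, 0.21321421]), 'orientation': array([-1.28170110e-04,  1.57718363e-01,  9.87483824e-01, -7.73721748e-04]), 'wrist_force': array([-0.50297305,  0.11447397, -1.06135494]), 'moment': array([ 0.05233491, -0.02546946, -0.00820004]), 'grasp_force': 0.0, 'opening': 0.0907349950884559} 0.0188
```

View pics/scene0.png

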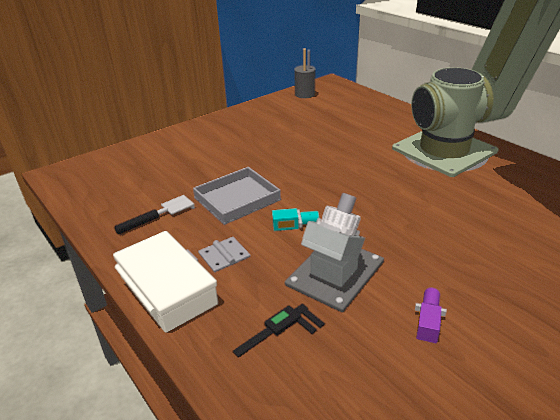

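View pics/top0.png

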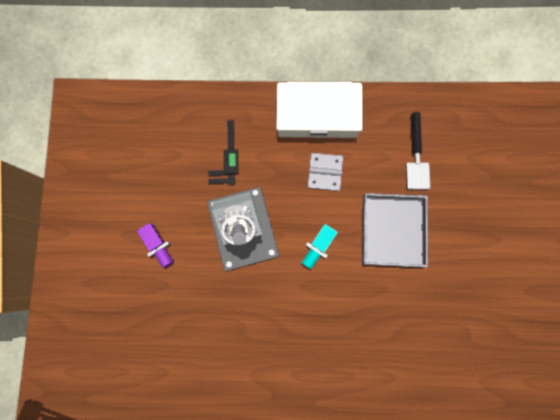

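Candidates: the real cartridge's grey head in the dock (scene 346,205; top ~238,235), a purple look-alike (scene 430,315; top 155,246) and a turquoise one (scene 295,219; top 320,247). I choose the one in the dock. Tray: top 395,231. Next is a close crop with measurement.

```bash
cat > h.py <<'E'
import numpy as np,cv2
from workcell import telemetry, eyes, env
from scipy.spatial.transform import Rotation as R
def rot(q): return R.from_quat(np.r_[q[1:],q[0]]).as_matrix()
def rays(n,uv):
    c=eyes.calibration(n); uv=np.asarray(uv,float).reshape(-1,1,2)
    s=cv2.undistortPoints(uv,c["K"],np.array([c["k1"],0,0,0.]))[:,0]
    return c["xyz"], np.c_[s,np.ones(len(s))]@rot(c["rotation"]).T   # unit optical depth
def plane(n,uv,z):
    o,d=rays(n,uv); return o+d*((z-o[2])/d[:,2])[:,None]
def cloud(n,D,box):
    u0,v0,u1,v1=box; v,u=np.mgrid[v0:v1,u0:u1]; o,d=rays(n,np.c_[u.ravel(),v.ravel()])
    P=o+d*D[v0:v1,u0:u1].reshape(-1,1); P[D[v0:v1,u0:u1].ravel()==0]=np.nan
    return P.reshape(v1-v0,u1-u0,3)
E
python3 - <<'E'
from h import *
np.set_printoptions(precision=4,suppress=True)
t=cv2.imread("pics/top0.png"); s=cv2.imread("pics/scene0.png")
a=cv2.resize(t[180:280,195:295],(400,400),interpolation=cv2.INTER_CUBIC); b=cv2.resize(s[185:310,280:390],(352,400),interpolation=cv2.INTER_CUBIC)
cv2.imwrite("pics/crop0.png",np.hstack([a,b]))
D=np.load("top_d0.npy")
P=cloud("top",D,(195,175,295,285))
z=P[...,2]; m=((z>.006)&(z<.018)).astype(np.uint8)
full=((z>.006)).astype(np.uint8)
m=cv2.morphologyEx(full,cv2.MORPH_OPEN,np.ones((3,3)))
c=max(cv2.findContours(m,0,2)[0],key=cv2.contourArea)
r=cv2.minAreaRect(c); bp=cv2.boxPoints(r)+[195,175]; W=plane("top",bp,.012)
print("base corners px",bp.tolist(),"\n",W,"ctr",W.mean(0),"sides",np.linalg.norm(W-np.roll(W,1,0),axis=1))
e=W-np.roll(W,1,0); print("edge angles",np.degrees(np.arctan2(e[:,1],e[:,0])))
for zz in(.10,.12,.14,.16,.17):
    k=(z>zz); print(zz,k.sum(),np.nanmean(P[k],0) if k.any() else 0)
# tray
P=cloud("top",D,(345,180,445,285)); z=P[...,2]
m=(z>.02).astype(np.uint8); c=np.vstack([x for x in cv2.findContours(m,0,2)[0] if cv2.contourArea(x)>20])
r=cv2.minAreaRect(c); bp=cv2.boxPoints(r)+[345,180]; W=plane("top",bp,.03)
e=W-np.roll(W,1,0); print("tray",W.mean(0),np.linalg.norm(e,axis=1),np.degrees(np.arctan2(e[:,1],e[:,0])), "floor z",np.nanmedian(z[40:60,40:60]))
o=telemetry.get_obs(); print("tool axes\n",rot(o["orientation"]))
E
```

```text
base corners px [[204.99272537231445, 200.9725112915039], [260.84397888183594, 186.18836212158203], [279.49879455566406, 256.66210174560547], [223.6475372314453, 271.44625091552734]] 
 [[0.6344 0.2618 0.012 ]
 [0.6714 0.1324 0.012 ]
 [0.5078 0.0858 0.012 ]
 [0.4725 0.212  0.012 ]] ctr [0.5715 0.173  0.012 ] sides [0.1694 0.1346 0.1701 0.131 ]
edge angles [  17.1023  -74.055  -164.1135  105.6335]
0.1 1780 [0.5779 0.1736 0.1326]
0.12 1354 [0.5739 0.1727 0.1396]
0.14 533 [0.5595 0.1689 0.1545]
0.16 161 [0.539  0.1623 0.1659]
0.17 23 [0.5415 0.1638 0.1717]
tray [ 0.5718 -0.1724  0.03  ] [0.1629 0.1395 0.1622 0.1358] [ -0.8088 -89.2856 177.8815  91.0967] floor z 0.0038854103007313068
tool axes
 [[-0.9502  0.3115 -0.0005]
 [ 0.3115  0.9502 -0.0015]
 [ 0.     -0.0016 -1.    ]]
```

View pics/crop0.png

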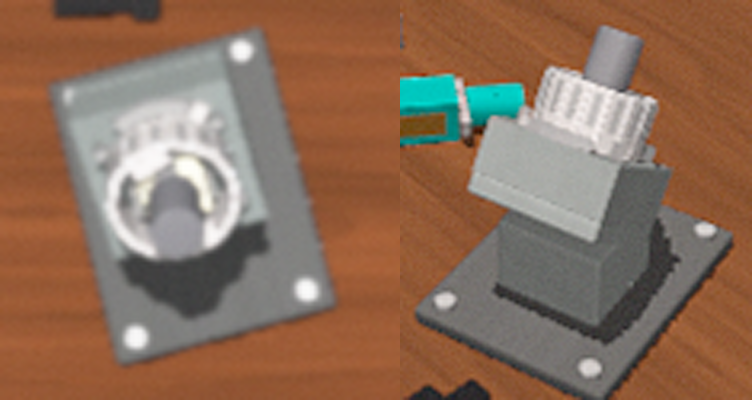

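Seat, collar and head agree with the given sizes (base 170x131, head top about z .166). Dock yaw is about 16.1° and the collar axis leans toward the robot.

```bash
cat >> h.py <<'E'
np.set_printoptions(precision=4,suppress=True)
YAW=np.radians(16.1); DX=np.array([np.cos(YAW),np.sin(YAW),0]); DY=np.array([-DX[1],DX[0],0])
C=-np.sin(np.radians(35))*DX+np.array([0,0,np.cos(np.radians(35))])
SEAT=np.array([.5715,.173,.110]); GO=np.array([0,0,-.0188])
def to(p,ang=None):
    "TCP target p, closing-axis world angle deg -> tool shift cm, yaw deg"
    o=telemetry.get_obs(); M=rot(o["orientation"]); s=M.T@(np.array(p)-o["position"])*100
    cur=np.degrees(np.arctan2(M[1,1],M[0,1])); y=0 if ang is None else -(((ang-cur)+90)%180-90)
    print("t",o["time_s"],"pos",o["position"],"yclose",round(cur,1),"-> tx ty tz",s.round(2),"yaw",round(y,1))
def v(d):
    o=telemetry.get_obs(); return rot(o["orientation"]).T@np.array(d)*100
E
python3 - <<'E'
from h import *
p=SEAT+.035*C+GO; print(p); to(p+[0,0,.12],106.1)
E
```

```text
[0.5522 0.1674 0.1199]
t 0.1 pos [0.179  0.546  0.2132] yclose 71.9 -> tx ty tz [-47.26 -24.35  -2.63] yaw -34.2
```

Emit:
drive_tool:
  moves:
    - {"tx":-4,"ty":-2,"tz":-2.6,"yaw":-4}
    - {"tx":-9,"ty":-4.5,"tz":-2.6,"yaw":-8}
    - {"tx":-14,"ty":-7,"tz":-2.6,"yaw":-12}
    - {"tx":-19,"ty":-9.8,"tz":-2.6,"yaw":-16}
    - {"tx":-24,"ty":-12.4,"tz":-2.6,"yaw":-20}
    - {"tx":-29,"ty":-15,"tz":-2.6,"yaw":-24}
    - {"tx":-34,"ty":-17.5,"tz":-2.6,"yaw":-28}
    - {"tx":-39,"ty":-20,"tz":-2.6,"yaw":-32}
    - {"tx":-44,"ty":-22.6,"tz":-2.6,"yaw":-34.2}
    - {"tx":-47.3,"ty":-24.3,"tz":-2.6,"yaw":-34.2}
  grip: 1

```text
time_s: 1.35
position: [0.5541, 0.1661, 0.2393]
orientation: [-0.0, -0.139, 0.99, -0.0]
wrist_force: [-0.6, 0.5, 0.1]
opening: 0.0911
grasp_force: 0.0
```

Run:
```python
from h import *
p=SEAT+.035*C+GO; to(p,106.1); print(telemetry.get_obs()["q"])
```

```text
t 1.35 pos [0.5541 0.1661 0.2393] yclose 106.0 -> tx ty tz [ 0.14  0.19 11.95] yaw -0.1
[ 0.2714  0.3112  1.5124 -0.0002  1.3189 -1.578 ]
```

Emit:
drive_tool:
  moves:
    - {"tx":0,"ty":0,"tz":2,"yaw":0}
    - {"tx":0,"ty":0,"tz":4,"yaw":0}
    - {"tx":0,"ty":0,"tz":6,"yaw":0}
    - {"tx":0,"ty":0,"tz":7.5,"yaw":0}
    - {"tx":0,"ty":0,"tz":9,"yaw":0}
    - {"tx":0,"ty":0,"tz":10,"yaw":0}
    - {"tx":0,"ty":0,"tz":10.8,"yaw":0}
    - {"tx":0,"ty":0,"tz":11.4,"yaw":0}
    - {"tx":0,"ty":0,"tz":11.9,"yaw":0}
    - {"tx":0,"ty":0,"tz":11.9,"yaw":0}

```text
time_s: 2.6
position: [0.5528, 0.1681, 0.1207]
orientation: [-0.0, -0.14, 0.99, 0.0]
wrist_force: [0.2, -0.1, 0.0]
opening: 0.0914
grasp_force: 0.0
```

```bash
cat >> h.py <<'E'
def pic(name,tb=(190,175,290,275),sb=(280,180,390,290)):
    t,Dt=eyes.get_image("top"); s,Ds=eyes.get_image("scene")
    f=lambda i,b: cv2.resize(i[b[1]:b[3],b[0]:b[2],::-1],(400,400),interpolation=cv2.INTER_CUBIC)
    cv2.imwrite(f"pics/{name}.png",np.hstack([f(t,tb),f(s,sb)])); return t,Dt,s,Ds
E
python3 - <<'E'
from h import *
to(SEAT+.035*C+GO,106.1); pic("a1"); o=telemetry.get_obs(); print(o["wrist_force"])
E
```

```text
t 2.6 pos [0.5528 0.1681 0.1207] yclose 106.0 -> tx ty tz [ 0.07 -0.05  0.09] yaw -0.1
[-0.1639 -0.0162 -0.7787]
```

View pics/a1.png

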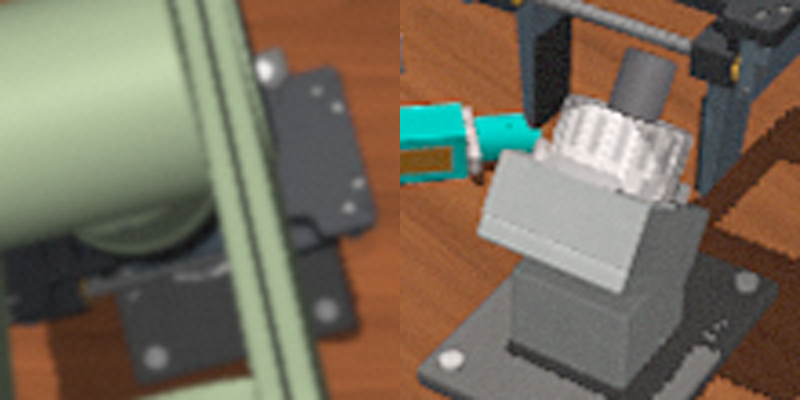

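The fingers straddle the collar well (tips at crop 545,120 and 705,190). Closing.

Emit:
drive_tool:
  moves:
    - {"tx":0,"ty":0,"tz":0,"yaw":0}
    - {"tx":0,"ty":0,"tz":0,"yaw":0}
    - {"tx":0,"ty":0,"tz":0,"yaw":0}
    - {"tx":0,"ty":0,"tz":0,"yaw":0}
    - {"tx":0,"ty":0,"tz":0,"yaw":0}
    - {"tx":0,"ty":0,"tz":0,"yaw":0}
    - {"tx":0,"ty":0,"tz":0,"yaw":0}
    - {"tx":0,"ty":0,"tz":0,"yaw":0}
    - {"tx":0,"ty":0,"tz":0,"yaw":0}
    - {"tx":0,"ty":0,"tz":0,"yaw":0}
  grip: -1

```text
time_s: 3.95
position: [0.553, 0.1676, 0.1211]
orientation: [0.0, -0.14, 0.99, -0.0]
wrist_force: [0.1, -5.8, 2.3]
opening: 0.0658
grasp_force: 30.0
```

Run:
```python
from h import *
o=telemetry.get_obs(); print(o["position"],o["wrist_force"],o["opening"],o["grasp_force"]); print("10mm along C",v(.01*C)); print("DY",v(.01*DY))
```

```text
[0.553  0.1676 0.1211] [ 0.1025 -5.8376  2.2864] 0.06575350562420101 30.001168680901174
10mm along C [ 0.5735 -0.0012 -0.8192]
DY [ 0.0007  1.     -0.001 ]
```

Emit:
drive_tool:
  moves:
    - {"tx":0.1,"ty":0,"tz":-0.15,"yaw":0}
    - {"tx":0.2,"ty":0,"tz":-0.3,"yaw":0}
    - {"tx":0.3,"ty":0,"tz":-0.43,"yaw":0}
    - {"tx":0.4,"ty":0,"tz":-0.57,"yaw":0}
    - {"tx":0.5,"ty":0,"tz":-0.71,"yaw":0}
    - {"tx":0.57,"ty":0,"tz":-0.82,"yaw":0}
    - {"tx":0.63,"ty":0,"tz":-0.9,"yaw":0}
    - {"tx":0.63,"ty":0,"tz":-0.9,"yaw":0}
    - {"tx":0.63,"ty":0,"tz":-0.9,"yaw":0}
    - {"tx":0.63,"ty":0,"tz":-0.9,"yaw":0}

```text
time_s: 5.2
position: [0.5481, 0.1661, 0.1285]
orientation: [0.001, -0.14, 0.99, -0.0]
wrist_force: [5.0, -4.1, -7.9]
opening: 0.0658
grasp_force: 30.0
```

Run:
```python
from h import *
o=telemetry.get_obs(); F=o["wrist_force"]; print(o["position"],F,"along C",F@C,"M",o["moment"]);
```

```text
[0.5481 0.1661 0.1285] [ 5.0198 -4.0743 -7.8981] along C -8.588014555682959 M [-0.6877 -0.926  -0.0099]
```

Emit:
drive_tool:
  moves:
    - {"tx":0.04,"ty":0,"tz":-0.06,"yaw":-2}
    - {"tx":0.08,"ty":0,"tz":-0.12,"yaw":-4}
    - {"tx":0.12,"ty":0,"tz":-0.17,"yaw":-6}
    - {"tx":0.16,"ty":0,"tz":-0.23,"yaw":-8}
    - {"tx":0.2,"ty":0,"tz":-0.28,"yaw":-10}
    - {"tx":0.24,"ty":0,"tz":-0.34,"yaw":-12}
    - {"tx":0.28,"ty":0,"tz":-0.4,"yaw":-14}
    - {"tx":0.32,"ty":0,"tz":-0.46,"yaw":-16}
    - {"tx":0.36,"ty":0,"tz":-0.51,"yaw":-18}
    - {"tx":0.4,"ty":0,"tz":-0.57,"yaw":-20}

```text
time_s: 6.45
position: [0.5458, 0.1616, 0.1343]
orientation: [0.001, -0.31, 0.951, -0.004]
wrist_force: [8.8, -12.8, -8.1]
opening: 0.0669
grasp_force: 30.8
```

Run:
```python
from h import *
o=telemetry.get_obs(); F=o["wrist_force"]; print(o["position"],F,"along C",F@C,"M",o["moment"],o["opening"]); pic("a2"); to(SEAT+.035*C+GO,106.1)
```

```text
[0.5458 0.1616 0.1343] [  8.8376 -12.8328  -8.065 ] along C -9.435502280004386 M [-3.227  -2.089  -0.9035] 0.06687994416706348
t 6.55 pos [0.5457 0.1616 0.1344] yclose 126.0 -> tx ty tz [-0.87  0.1   1.45] yaw 19.9
```

View pics/a2.png

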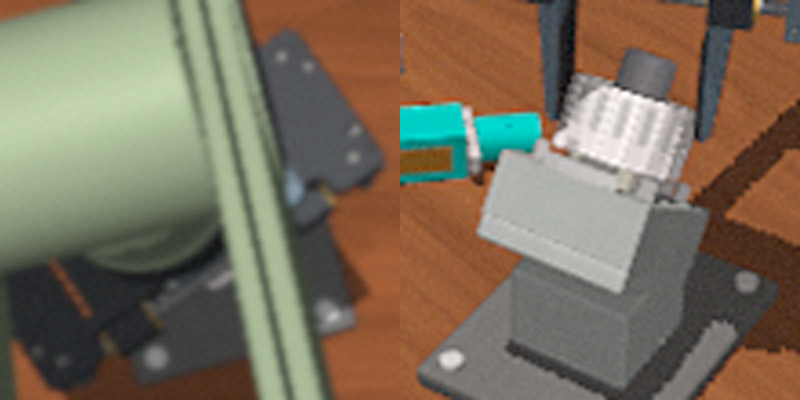

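The collar is lifted and its lugs have come round (new lug at crop 628,180). Continuing the stroke a little.

Emit:
drive_tool:
  moves:
    - {"tx":0.01,"ty":0,"tz":-0.04,"yaw":-2}
    - {"tx":0.03,"ty":0,"tz":-0.08,"yaw":-4}
    - {"tx":0.05,"ty":0,"tz":-0.12,"yaw":-6}
    - {"tx":0.07,"ty":0,"tz":-0.16,"yaw":-8}
    - {"tx":0.09,"ty":0,"tz":-0.2,"yaw":-10}
    - {"tx":0.11,"ty":0,"tz":-0.24,"yaw":-12}
    - {"tx":0.13,"ty":0,"tz":-0.28,"yaw":-14}
    - {"tx":0.13,"ty":0,"tz":-0.28,"yaw":-14}
    - {"tx":0.13,"ty":0,"tz":-0.28,"yaw":-14}
    - {"tx":0.13,"ty":0,"tz":-0.28,"yaw":-14}

```text
time_s: 7.8
position: [0.5463, 0.1594, 0.1378]
orientation: [0.002, -0.423, 0.906, -0.006]
wrist_force: [10.8, -16.7, -5.8]
opening: 0.0665
grasp_force: 31.0
```

Run:
```python
from h import *
o=telemetry.get_obs(); F=o["wrist_force"]; print(o["position"],F,"along C",F@C,"M",o["moment"],o["opening"]); to(SEAT+.044*C+GO,106.1)
```

```text
[0.5463 0.1594 0.1378] [ 10.7617 -16.6853  -5.7986] along C -8.026537163160771 M [-3.7944 -2.5536 -0.6771] 0.0664935328570208
t 7.8 pos [0.5463 0.1594 0.1378] yclose 140.1 -> tx ty tz [-0.57  0.37  1.05] yaw 34.0
```

Emit:
drive_tool:
  moves:
    - {"tx":0,"ty":0,"tz":0,"yaw":0}
    - {"tx":0,"ty":0,"tz":0,"yaw":0}
    - {"tx":0,"ty":0,"tz":0,"yaw":0}
    - {"tx":0,"ty":0,"tz":0,"yaw":0}
    - {"tx":0,"ty":0,"tz":0,"yaw":6}
    - {"tx":0,"ty":0,"tz":0,"yaw":14}
    - {"tx":0,"ty":0,"tz":0,"yaw":23}
    - {"tx":0,"ty":0,"tz":0,"yaw":32}
    - {"tx":0,"ty":0,"tz":0,"yaw":41}
    - {"tx":0,"ty":0,"tz":0,"yaw":50}
  grip: 1

```text
time_s: 9.05
position: [0.5416, 0.1651, 0.1384]
orientation: [-0.0, 0.002, 1.0, 0.0]
wrist_force: [0.3, 0.1, 0.6]
opening: 0.0912
grasp_force: 0.0
```

Run:
```python
from h import *
o=telemetry.get_obs(); F=o["wrist_force"]; print(o["position"],F,o["opening"]); pic("a3",sb=(310,190,370,250)); to(SEAT+.044*C+GO,88)
```

```text
[0.5416 0.1651 0.1384] [0.2659 0.0963 0.6285] 0.09118420161281221
t 9.15 pos [0.5416 0.165  0.1384] yclose 90.1 -> tx ty tz [-0.56  0.1   1.12] yaw 2.1
```

View pics/a3.png

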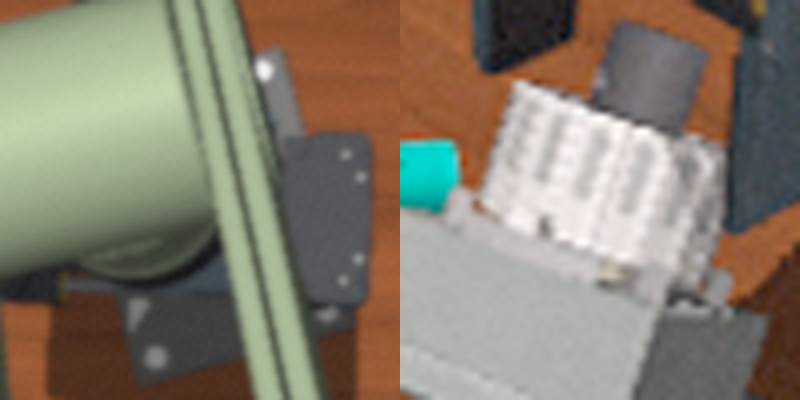

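The collar is resting raised on its ridge and the fingers are clear. Regripping at about -16°.

Emit:
drive_tool:
  moves:
    - {"tx":-0.3,"ty":0.1,"tz":0.5,"yaw":0}
    - {"tx":-0.56,"ty":0.1,"tz":0.9,"yaw":0}
    - {"tx":-0.56,"ty":0.1,"tz":1.05,"yaw":0}
    - {"tx":-0.56,"ty":0.1,"tz":1.05,"yaw":0}
    - {"tx":-0.56,"ty":0.1,"tz":1.05,"yaw":0}
    - {"tx":-0.56,"ty":0.1,"tz":1.05,"yaw":0}
    - {"tx":-0.56,"ty":0.1,"tz":1.05,"yaw":0}
    - {"tx":-0.56,"ty":0.1,"tz":1.05,"yaw":0}
    - {"tx":-0.56,"ty":0.1,"tz":1.05,"yaw":0}
    - {"tx":-0.56,"ty":0.1,"tz":1.05,"yaw":0}

```text
time_s: 10.4
position: [0.5475, 0.1656, 0.1279]
orientation: [-0.0, -0.0, 1.0, 0.0]
wrist_force: [0.6, -0.1, -0.2]
opening: 0.0912
grasp_force: 0.0
```

Emit:
drive_tool:
  moves:
    - {"tx":0,"ty":0,"tz":0,"yaw":0}
    - {"tx":0,"ty":0,"tz":0,"yaw":0}
    - {"tx":0,"ty":0,"tz":0,"yaw":0}
    - {"tx":0,"ty":0,"tz":0,"yaw":0}
    - {"tx":0,"ty":0,"tz":0,"yaw":0}
    - {"tx":0,"ty":0,"tz":0,"yaw":0}
    - {"tx":0,"ty":0,"tz":0,"yaw":0}
    - {"tx":0,"ty":0,"tz":0,"yaw":0}
    - {"tx":0,"ty":0,"tz":0,"yaw":0}
    - {"tx":0,"ty":0,"tz":0,"yaw":0}
  grip: -1

```text
time_s: 11.65
position: [0.5476, 0.1678, 0.128]
orientation: [0.0, -0.0, 1.0, 0.002]
wrist_force: [-1.1, 6.7, -1.0]
opening: 0.0676
grasp_force: 29.2
```

Run:
```python
from h import *
o=telemetry.get_obs(); F=o["wrist_force"]; print(o["position"],F,F@C,o["moment"],o["opening"]); print(v(.01*C)); to(SEAT+.044*C+GO,88)
```

```text
[0.5476 0.1678 0.128 ] [-1.1042  6.6824 -0.9927] -1.26762015952299 [1.1788 0.0237 0.079 ] 0.06762869579479105
[ 0.5508 -0.1554 -0.8201]
t 11.65 pos [0.5476 0.1678 0.128 ] yclose 90.0 -> tx ty tz [ 0.03 -0.18  0.08] yaw 2.0
```

Emit:
drive_tool:
  moves:
    - {"tx":0.1,"ty":-0.03,"tz":-0.15,"yaw":0}
    - {"tx":0.19,"ty":-0.05,"tz":-0.28,"yaw":0}
    - {"tx":0.28,"ty":-0.08,"tz":-0.41,"yaw":0}
    - {"tx":0.28,"ty":-0.08,"tz":-0.41,"yaw":0}
    - {"tx":0.32,"ty":-0.09,"tz":-0.47,"yaw":-2.5}
    - {"tx":0.36,"ty":-0.1,"tz":-0.53,"yaw":-5}
    - {"tx":0.4,"ty":-0.11,"tz":-0.6,"yaw":-7.5}
    - {"tx":0.44,"ty":-0.12,"tz":-0.66,"yaw":-10}
    - {"tx":0.48,"ty":-0.14,"tz":-0.72,"yaw":-12.5}
    - {"tx":0.52,"ty":-0.15,"tz":-0.78,"yaw":-15}

```text
time_s: 12.9
position: [0.5427, 0.1635, 0.1342]
orientation: [-0.0, -0.131, 0.991, -0.001]
wrist_force: [3.3, -0.9, -8.6]
opening: 0.0656
grasp_force: 29.4
```

Run:
```python
from h import *
o=telemetry.get_obs(); F=o["wrist_force"]; print(o["position"],F,F@C,o["moment"],o["opening"]); print(v(.01*C)); to(SEAT+.044*C+GO,106)
```

```text
[0.5427 0.1635 0.1342] [ 3.3304 -0.8533 -8.6125] -8.754512959862138 [-0.8896 -0.8105 -0.604 ] 0.06555442189621612
[ 0.5737 -0.0113 -0.819 ]
t 12.9 pos [0.5427 0.1635 0.1342] yclose 105.1 -> tx ty tz [-0.5   0.12  0.7 ] yaw -0.9
```

Emit:
drive_tool:
  moves:
    - {"tx":0.04,"ty":0,"tz":-0.06,"yaw":-2.5}
    - {"tx":0.08,"ty":0,"tz":-0.12,"yaw":-5}
    - {"tx":0.12,"ty":0,"tz":-0.18,"yaw":-7.5}
    - {"tx":0.16,"ty":0,"tz":-0.24,"yaw":-10}
    - {"tx":0.2,"ty":0,"tz":-0.3,"yaw":-12.5}
    - {"tx":0.25,"ty":0,"tz":-0.36,"yaw":-15}
    - {"tx":0.29,"ty":0,"tz":-0.42,"yaw":-17.5}
    - {"tx":0.33,"ty":0,"tz":-0.48,"yaw":-20}
    - {"tx":0.38,"ty":0,"tz":-0.55,"yaw":-22.5}
    - {"tx":0.42,"ty":0,"tz":-0.6,"yaw":-25}

```text
time_s: 14.15
position: [0.5407, 0.158, 0.1406]
orientation: [0.0, -0.343, 0.939, -0.005]
wrist_force: [7.6, -11.8, -8.0]
opening: 0.0652
grasp_force: 30.4
```

Run:
```python
from h import *
o=telemetry.get_obs(); F=o["wrist_force"]; print(o["position"],F,F@C,o["moment"],o["opening"]); print(v(.01*C)); to(SEAT+.044*C+GO,106)
```

```text
[0.5407 0.158  0.1406] [  7.6123 -11.8331  -7.9995] -8.865593690190094 [-2.684  -1.7383 -0.605 ] 0.0652179476823376
[ 0.5262  0.2253 -0.8199]
t 14.15 pos [0.5407 0.158  0.1406] yclose 130.2 -> tx ty tz [-1.02  0.21  1.33] yaw 24.2
```

Emit:
drive_tool:
  moves:
    - {"tx":0.02,"ty":0.01,"tz":-0.04,"yaw":-2}
    - {"tx":0.05,"ty":0.02,"tz":-0.08,"yaw":-4}
    - {"tx":0.08,"ty":0.03,"tz":-0.12,"yaw":-6}
    - {"tx":0.1,"ty":0.04,"tz":-0.16,"yaw":-8}
    - {"tx":0.13,"ty":0.05,"tz":-0.2,"yaw":-10}
    - {"tx":0.13,"ty":0.05,"tz":-0.2,"yaw":-10}
    - {"tx":0.13,"ty":0.05,"tz":-0.2,"yaw":-10}
    - {"tx":0.13,"ty":0.05,"tz":-0.2,"yaw":-10}
    - {"tx":0.13,"ty":0.05,"tz":-0.2,"yaw":-10}
    - {"tx":0.13,"ty":0.05,"tz":-0.2,"yaw":-10}

```text
time_s: 15.4
position: [0.5471, 0.1541, 0.1455]
orientation: [0.007, -0.423, 0.906, -0.011]
wrist_force: [21.6, -24.5, -4.5]
opening: 0.049
grasp_force: 29.0
```

Emit:
drive_tool:
  moves:
    - {"tx":0,"ty":0,"tz":0,"yaw":0}
    - {"tx":0,"ty":0,"tz":0,"yaw":0}
    - {"tx":0,"ty":0,"tz":0,"yaw":0}
    - {"tx":0,"ty":0,"tz":0,"yaw":0}
    - {"tx":0,"ty":0,"tz":0,"yaw":6}
    - {"tx":0,"ty":0,"tz":0,"yaw":14}
    - {"tx":0,"ty":0,"tz":0,"yaw":23}
    - {"tx":0,"ty":0,"tz":0,"yaw":32}
    - {"tx":0,"ty":0,"tz":0,"yaw":41}
    - {"tx":0,"ty":0,"tz":0,"yaw":50}
  grip: 1

```text
time_s: 16.65
position: [0.5362, 0.163, 0.1435]
orientation: [-0.001, 0.002, 1.0, 0.0]
wrist_force: [-0.7, 0.2, 0.5]
opening: 0.0913
grasp_force: 0.0
```

Run:
```python
from h import *
o=telemetry.get_obs(); F=o["wrist_force"]; print(o["position"],F,o["opening"]); t,Dt,s,Ds=pic("a4",sb=(310,190,370,250)); to(SEAT+.044*C+GO,88)
a=cv2.imread("pics/a3.png")[:,400:]; b=cv2.imread("pics/a4.png")[:,400:]
cv2.imwrite("pics/a34.png",np.hstack([a,b]))
```

```text
[0.5362 0.163  0.1435] [-0.7068  0.1502  0.4638] 0.09130554138048369
t 16.75 pos [0.5364 0.1629 0.1435] yclose 90.1 -> tx ty tz [-1.09  0.31  1.63] yaw 2.1
```

View pics/a34.png

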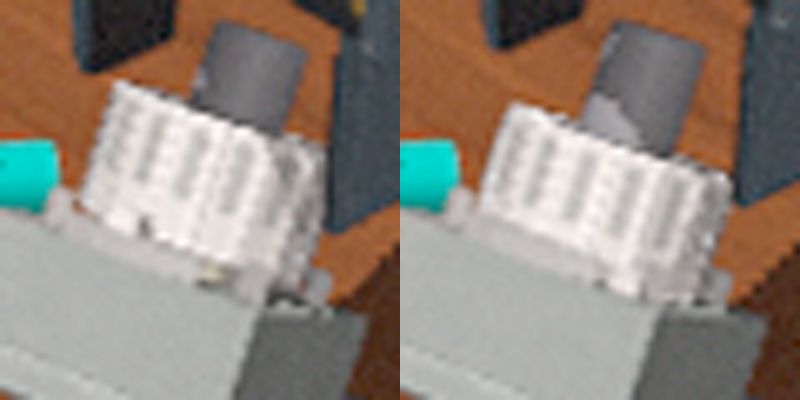

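The last stretch slipped off the rim (opening .049), but the collar looks fully down now, which it can only be at an end pocket. I'll check height numerically against the initial depth.

Run:
```python
from h import *
D0=np.load("scene_d0.npy"); s,D1=eyes.get_image("scene"); s0=cv2.imread("pics/scene0.png")
b=(300,170,390,260)
for n,D in(("t0",D0),("now",D1)):
    P=cloud("scene",D,b).reshape(-1,3)-SEAT; h=P@C; q=P-np.outer(h,C); r=np.linalg.norm(q,axis=1)
    k=(r>.026)&(r<.037)&(h>.012)&(h<.06)&(np.abs(q@DY)<.028); kh=(r<.018)&(h>.045)&(h<.09)
    print(n,"collar n",k.sum(),"h pct",np.percentile(h[k],[50,90,95,98]),"head h",np.percentile(h[kh],[90,97]),"head off",(P[kh]@DY).mean())
    # lugs/near-foot profile by azimuth: visible points 2..9mm above seat
    a=np.degrees(np.arctan2(q@DY,q@(np.cross(DY,C)))); f=(h>.003)&(h<.010)&(r>.028)&(r<.048)
    print("  foot azimuth hist",np.histogram(a[f],bins=np.arange(-180,181,20))[0])
f=lambda i:cv2.resize(i[190:250,310:370],(400,400),interpolation=cv2.INTER_CUBIC)
cv2.imwrite("pics/cmp.png",np.hstack([f(s0),f(s[:,:,::-1])]))
```

```text
t0 collar n 380 h pct [0.0245 0.034  0.0347 0.0353] head h [0.0656 0.0671] head off 0.00498378317032413
  foot azimuth hist [ 0  0  0  0  0  0 17 13 24 33 28 31 10  8  2 15  0  0]
now collar n 376 h pct [0.0242 0.034  0.0349 0.0353] head h [0.0657 0.0674] head off 0.0045144896444550804
  foot azimuth hist [ 0  0  0  0  0  1 17 11 26 31 32 29  8 10  5 12  0  0]
```

View pics/cmp.png

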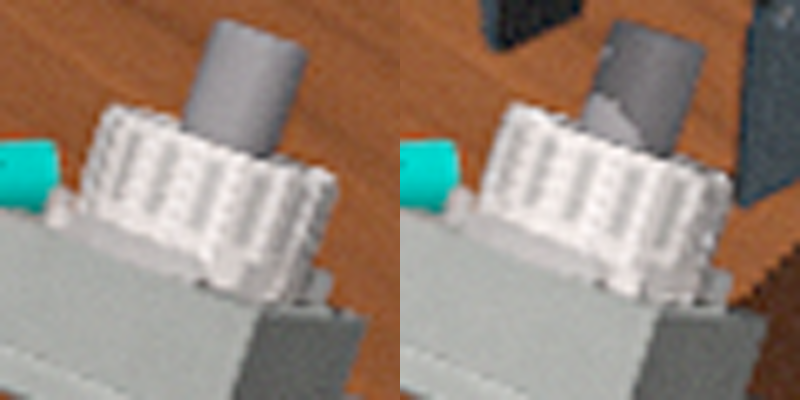

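The collar is fully home (rim at 35.3 mm, same as at rest) with the ribs turned. The TCP is already at the head grasp spot, so I only need to align the yaw and close.

Emit:
drive_tool:
  moves:
    - {"tx":0,"ty":0,"tz":0,"yaw":-6}
    - {"tx":0,"ty":0,"tz":0,"yaw":-12}
    - {"tx":0,"ty":0,"tz":0,"yaw":-16}
    - {"tx":0,"ty":0,"tz":0,"yaw":-16}
    - {"tx":0,"ty":0,"tz":0,"yaw":-16}
    - {"tx":0,"ty":0,"tz":0,"yaw":-16}
    - {"tx":0,"ty":0,"tz":0,"yaw":-16}
    - {"tx":0,"ty":0,"tz":0,"yaw":-16}
    - {"tx":0,"ty":0,"tz":0,"yaw":-16}
    - {"tx":0,"ty":0,"tz":0,"yaw":-16}
  grip: -1

```text
time_s: 18.05
position: [0.5369, 0.1625, 0.1437]
orientation: [-0.0, -0.14, 0.99, 0.0]
wrist_force: [0.4, 0.9, -0.9]
opening: 0.0276
grasp_force: 30.0
```

Run:
```python
from h import *
o=telemetry.get_obs(); F=o["wrist_force"]; print(o["position"],F,F@C,o["moment"],o["opening"],o["grasp_force"]); print(v(.01*C)); to(SEAT+.064*C+GO,106.1)
```

```text
[0.5369 0.1625 0.1437] [ 0.3732  0.8677 -0.8921] -1.074478930581149 [0.1442 0.0038 0.0287] 0.027616334005817804 29.97559279203415
[ 0.5736 -0.0004 -0.8192]
t 18.05 pos [0.5369 0.1625 0.1437] yclose 106.0 -> tx ty tz [0.06 0.05 0.01] yaw -0.1
```

Gripped at 27.6 mm. Drawing gently 20 mm along the axis as a release check.

Emit:
drive_tool:
  moves:
    - {"tx":0.11,"ty":0,"tz":-0.16,"yaw":0}
    - {"tx":0.23,"ty":0,"tz":-0.33,"yaw":0}
    - {"tx":0.34,"ty":0,"tz":-0.49,"yaw":0}
    - {"tx":0.46,"ty":0,"tz":-0.66,"yaw":0}
    - {"tx":0.57,"ty":0,"tz":-0.82,"yaw":0}
    - {"tx":0.69,"ty":0,"tz":-0.98,"yaw":0}
    - {"tx":0.8,"ty":0,"tz":-1.15,"yaw":0}
    - {"tx":0.92,"ty":0,"tz":-1.31,"yaw":0}
    - {"tx":1.03,"ty":0,"tz":-1.47,"yaw":0}
    - {"tx":1.15,"ty":0,"tz":-1.64,"yaw":0}

```text
time_s: 19.3
position: [0.5258, 0.1593, 0.1602]
orientation: [-0.0, -0.14, 0.99, 0.0]
wrist_force: [-0.1, 0.6, -1.7]
opening: 0.027
grasp_force: 30.0
```

Run:
```python
from h import *
o=telemetry.get_obs(); F=o["wrist_force"]; print(o["position"],F,F@C,o["moment"],o["opening"]); print(v(.01*C)); to(SEAT+.084*C+GO,106.1)
s,D1=eyes.get_image("scene")
P=cloud("scene",D1,(300,150,390,260)).reshape(-1,3)-SEAT; h=P@C; q=P-np.outer(h,C); r=np.linalg.norm(q,axis=1)
k=(r>.026)&(r<.037)&(h>.012)&(h<.06)&(np.abs(q@DY)<.022); kh=(r<.018)&(h>.045)&(h<.11)
print(np.percentile(h[k],[50,90,95,98]),np.percentile(h[kh],[90,97]))
```

```text
[0.5258 0.1593 0.1602] [-0.0804  0.6116 -1.696 ] -1.4422620673942406 [ 0.0867 -0.0068  0.024 ] 0.026969000935580367
[ 0.5737 -0.0004 -0.8191]
t 19.3 pos [0.5258 0.1593 0.1602] yclose 106.1 -> tx ty tz [0.04 0.05 0.02] yaw -0.0
[0.0242 0.0338 0.0351 0.0365] [0.0926 0.1042]
```

The force is only about 1.5 N and the collar stays home, so it is released. Drawing it the rest of the way.

Emit:
drive_tool:
  moves:
    - {"tx":0.43,"ty":0,"tz":-0.61,"yaw":0}
    - {"tx":0.86,"ty":0,"tz":-1.23,"yaw":0}
    - {"tx":1.29,"ty":0,"tz":-1.84,"yaw":0}
    - {"tx":1.72,"ty":0,"tz":-2.46,"yaw":0}
    - {"tx":2.15,"ty":0,"tz":-3.07,"yaw":0}
    - {"tx":2.58,"ty":0,"tz":-3.69,"yaw":0}
    - {"tx":3.01,"ty":0,"tz":-4.3,"yaw":0}
    - {"tx":3.44,"ty":0,"tz":-4.91,"yaw":0}
    - {"tx":3.87,"ty":0,"tz":-5.53,"yaw":0}
    - {"tx":4.3,"ty":0,"tz":-6.14,"yaw":0}

```text
time_s: 20.6
position: [0.4843, 0.1473, 0.222]
orientation: [0.0, -0.14, 0.99, 0.0]
wrist_force: [-0.4, -0.5, -1.7]
opening: 0.0272
grasp_force: 30.0
```

Run:
```python
from h import *
o=telemetry.get_obs(); F=o["wrist_force"]; print(o["position"],F,F@C,o["moment"],o["opening"]); print(v(.01*C))
t,Dt,s,Ds=pic("a5",tb=(180,190,300,310),sb=(260,110,420,270))
```

```text
[0.4843 0.1473 0.222 ] [-0.3713 -0.4513 -1.725 ] -1.1366245200066116 [-0.0018  0.0555 -0.0387] 0.027216486144509874
[ 0.5735 -0.0004 -0.8192]
```

View pics/a5.png

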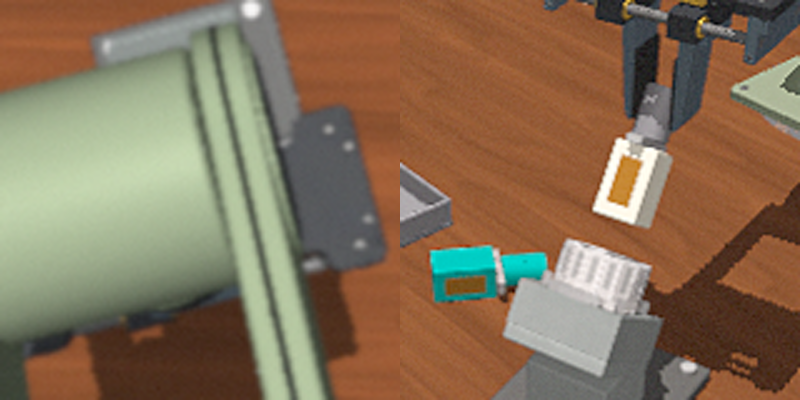

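The cartridge is out, held by its head and tilted, with the base away from the robot (scene crop 630,180). The collar is home and empty. Going above the tray with the tilt plane turned along the tray's x.

Run:
```python
from h import *
to([.503,-.172,.17],90)
```

```text
t 20.7 pos [0.4846 0.1474 0.2224] yclose 106.0 -> tx ty tz [  7.06 -31.21   5.23] yaw 16.0
```

Emit:
drive_tool:
  moves:
    - {"tx":0.3,"ty":-1.2,"tz":0,"yaw":0}
    - {"tx":0.9,"ty":-4,"tz":0,"yaw":2}
    - {"tx":1.8,"ty":-8,"tz":0,"yaw":4}
    - {"tx":2.7,"ty":-12,"tz":0,"yaw":6}
    - {"tx":3.6,"ty":-16,"tz":0,"yaw":8}
    - {"tx":4.5,"ty":-20,"tz":0,"yaw":10}
    - {"tx":5.4,"ty":-24,"tz":0.5,"yaw":12}
    - {"tx":6.2,"ty":-27.5,"tz":2,"yaw":14}
    - {"tx":6.8,"ty":-30,"tz":4,"yaw":16}
    - {"tx":7.1,"ty":-31.2,"tz":5.2,"yaw":16}

```text
time_s: 21.95
position: [0.5018, -0.1736, 0.1682]
orientation: [-0.001, 0.0, 1.0, 0.0]
wrist_force: [-0.3, 1.2, -1.1]
opening: 0.0275
grasp_force: 30.0
```

Emit:
drive_tool:
  moves:
    - {"tx":0,"ty":0,"tz":0.3,"yaw":0}
    - {"tx":0,"ty":0,"tz":0.8,"yaw":0}
    - {"tx":0,"ty":0,"tz":1.5,"yaw":0}
    - {"tx":0,"ty":0,"tz":2.2,"yaw":0}
    - {"tx":0,"ty":0,"tz":2.8,"yaw":0}
    - {"tx":0,"ty":0,"tz":3.3,"yaw":0}
    - {"tx":0,"ty":0,"tz":3.7,"yaw":0}
    - {"tx":0,"ty":0,"tz":4,"yaw":0}
    - {"tx":0,"ty":0,"tz":4,"yaw":0}
    - {"tx":0,"ty":0,"tz":4,"yaw":0}

```text
time_s: 23.2
position: [0.5027, -0.1721, 0.1297]
orientation: [0.0, -0.0, 1.0, -0.0]
wrist_force: [-0.6, -0.4, -1.0]
opening: 0.0272
grasp_force: 30.0
```

```bash
cat >> h.py <<'E'
def body(tag):
    o=telemetry.get_obs(); G=o["position"]-GO
    s,D=eyes.get_image("scene"); c=eyes.calibration("scene")
    pc=(G-[0,0,.04]-c["xyz"])@rot(c["rotation"]); u=int(288+500*pc[0]/pc[2]); w=int(210+500*pc[1]/pc[2])
    b=(max(u-60,0),max(w-60,0),min(u+60,560),min(w+60,420)); P=cloud("scene",D,b)-G
    im=s[b[1]:b[3],b[0]:b[2]].astype(int); white=(im.min(2)>140)
    k=white&(np.abs(P[...,1])<.035)&(P[...,0]>-.06)&(P[...,0]<.1)&(P[...,2]<-.02)
    Q=P[k]; print(tag,"G",G,"F",o["wrist_force"],"px",(u,w),"white n",k.sum(),"min z abs",(Q[:,2].min()+G[2]) if k.any() else None)
    if k.sum()>20:
        m=Q.mean(0); print("  mean rel",m,"zmin pt rel",Q[np.argsort(Q[:,2])[:5]].mean(0),"lean deg",np.degrees(np.arctan2(m[0],-m[2])))
    cv2.imwrite(f"pics/{tag}.png",cv2.resize(s[b[1]:b[3],b[0]:b[2],::-1],(480,480),interpolation=cv2.INTER_CUBIC))
E
python3 - <<'E'
from h import *
body("b1"); to([.503,-.172,.0752],90)
E
```

```text
b1 G [ 0.5027 -0.1721  0.1485] F [-0.6483 -0.3988 -0.9751] px (257, 150) white n 848 min z abs -0.0006635857412549129
  mean rel [ 0.0531  0.0043 -0.1   ] zmin pt rel [ 0.0525  0.0176 -0.1487] lean deg 27.964794993023606
t 23.25 pos [ 0.5028 -0.1721  0.1297] yclose 90.0 -> tx ty tz [-0.02  0.01  5.45] yaw 0.0
```

View pics/b1.png

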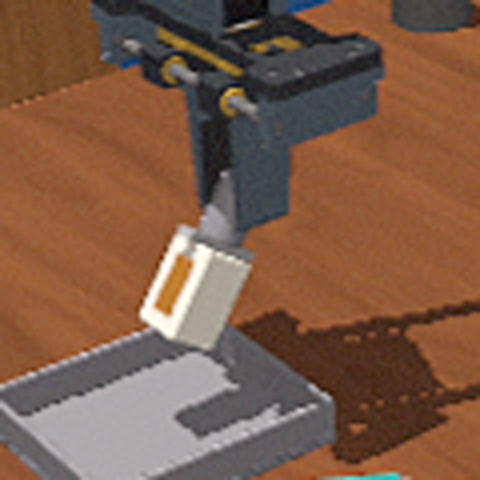

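It still leans about 35° above the tray interior, lowest edge at crop (185,345). Lowering gently onto that edge.

Emit:
drive_tool:
  moves:
    - {"tx":0,"ty":0,"tz":0.8,"yaw":0}
    - {"tx":0,"ty":0,"tz":1.7,"yaw":0}
    - {"tx":0,"ty":0,"tz":2.6,"yaw":0}
    - {"tx":0,"ty":0,"tz":3.4,"yaw":0}
    - {"tx":0,"ty":0,"tz":4.1,"yaw":0}
    - {"tx":0,"ty":0,"tz":4.6,"yaw":0}
    - {"tx":0,"ty":0,"tz":4.9,"yaw":0}
    - {"tx":0,"ty":0,"tz":5.1,"yaw":0}
    - {"tx":0,"ty":0,"tz":5.2,"yaw":0}
    - {"tx":0,"ty":0,"tz":5.25,"yaw":0}

```text
time_s: 24.5
position: [0.5027, -0.1721, 0.0771]
orientation: [0.0, -0.0, 1.0, -0.0]
wrist_force: [0.2, 0.1, -1.2]
opening: 0.027
grasp_force: 30.0
```

Emit:
drive_tool:
  moves:
    - {"tx":0,"ty":0,"tz":0.03,"yaw":0}
    - {"tx":0,"ty":0,"tz":0.06,"yaw":0}
    - {"tx":0,"ty":0,"tz":0.09,"yaw":0}
    - {"tx":0,"ty":0,"tz":0.12,"yaw":0}
    - {"tx":0,"ty":0,"tz":0.15,"yaw":0}
    - {"tx":0,"ty":0,"tz":0.18,"yaw":0}
    - {"tx":0,"ty":0,"tz":0.21,"yaw":0}
    - {"tx":0,"ty":0,"tz":0.24,"yaw":0}
    - {"tx":0,"ty":0,"tz":0.27,"yaw":0}
    - {"tx":0,"ty":0,"tz":0.3,"yaw":0}

```text
time_s: 25.75
position: [0.5024, -0.1721, 0.0749]
orientation: [-0.0, -0.0, 1.0, -0.0]
wrist_force: [-4.7, 0.9, 8.8]
opening: 0.0272
grasp_force: 30.0
```

Edge contact made (about 9 N). Swinging it upright along the arc about that edge, first half.

Emit:
drive_tool:
  moves:
    - {"tx":-0.2,"ty":0,"tz":-0.09,"yaw":0}
    - {"tx":-0.5,"ty":0,"tz":-0.22,"yaw":0}
    - {"tx":-0.8,"ty":0,"tz":-0.34,"yaw":0}
    - {"tx":-1.1,"ty":0,"tz":-0.44,"yaw":0}
    - {"tx":-1.4,"ty":0,"tz":-0.53,"yaw":0}
    - {"tx":-1.7,"ty":0,"tz":-0.62,"yaw":0}
    - {"tx":-2.0,"ty":0,"tz":-0.7,"yaw":0}
    - {"tx":-2.3,"ty":0,"tz":-0.76,"yaw":0}
    - {"tx":-2.5,"ty":0,"tz":-0.8,"yaw":0}
    - {"tx":-2.5,"ty":0,"tz":-0.8,"yaw":0}

```text
time_s: 27.0
position: [0.5278, -0.172, 0.082]
orientation: [0.0, -0.0, 1.0, 0.0]
wrist_force: [0.5, -0.4, -1.3]
opening: 0.0275
grasp_force: 30.0
```

```bash
cat >> h.py <<'E'
def body2(tag):
    o=telemetry.get_obs(); G=o["position"]-GO
    s,D=eyes.get_image("scene"); c=eyes.calibration("scene")
    pc=(G-[0,0,.04]-c["xyz"])@rot(c["rotation"]); u=int(288+500*pc[0]/pc[2]); w=int(210+500*pc[1]/pc[2])
    b=(u-70,w-70,u+70,w+70); P=cloud("scene",D,b); r=P-G
    im=s[b[1]:b[3],b[0]:b[2]].astype(int); k=(im.min(2)>110)&(np.abs(r[...,1])<.03)&(r[...,0]>-.08)&(r[...,0]<.1)&(P[...,2]>.014)&(r[...,2]<-.02)
    n,L,st,_=cv2.connectedComponentsWithStats(k.astype(np.uint8)); k=L==1+st[1:,4].argmax(); Q=P[k]
    print(tag,"G",G,"F",o["wrist_force"],"n",k.sum(),"x rng",np.percentile(Q[:,0],[2,98]),"y",np.percentile(Q[:,1],[2,98]),"z",np.percentile(Q[:,2],[2,98]))
    f=Q[:,0]>np.percentile(Q[:,0],60)
    for z0 in np.arange(.015,.075,.01):
        m=(Q[:,2]>z0)&(Q[:,2]<z0+.01)
        if m.sum()>5: print("  z",round(z0+.005,3),"n",m.sum(),"front x",np.percentile(Q[m,0],90).round(4),"y mean",Q[m,1].mean().round(4))
    cv2.imwrite(f"pics/{tag}.png",s[:,:,::-1])
E
python3 - <<'E'
from h import *
body2("b2")
E
```

```text
b2 G [ 0.5278 -0.172   0.1008] F [ 0.4809 -0.4309 -1.3122] n 461 x rng [0.541  0.5958] y [-0.1863 -0.1504] z [0.0195 0.0795]
  z 0.02 n 27 front x 0.5814 y mean -0.1538
  z 0.03 n 81 front x 0.5959 y mean -0.159
  z 0.04 n 88 front x 0.5924 y mean -0.1609
  z 0.05 n 88 front x 0.5847 y mean -0.1598
  z 0.06 n 79 front x 0.5777 y mean -0.1606
  z 0.07 n 68 front x 0.5709 y mean -0.1655
```

It slid and didn't pivot, because floor friction is too small. I'll use the tray's far wall as a stop for the raised bottom edge: first move close to it, low.

Emit:
drive_tool:
  moves:
    - {"tx":-0.6,"ty":0,"tz":0,"yaw":0}
    - {"tx":-1.3,"ty":0,"tz":0,"yaw":0}
    - {"tx":-2.0,"ty":0,"tz":0.1,"yaw":0}
    - {"tx":-2.7,"ty":0,"tz":0.2,"yaw":0}
    - {"tx":-3.3,"ty":0,"tz":0.3,"yaw":0}
    - {"tx":-3.8,"ty":0,"tz":0.4,"yaw":0}
    - {"tx":-4.2,"ty":0,"tz":0.48,"yaw":0}
    - {"tx":-4.5,"ty":0,"tz":0.48,"yaw":0}
    - {"tx":-4.7,"ty":0,"tz":0.48,"yaw":0}
    - {"tx":-4.8,"ty":0,"tz":0.48,"yaw":0}

```text
time_s: 28.3
position: [0.5757, -0.172, 0.0773]
orientation: [0.0, -0.0, 1.0, 0.0]
wrist_force: [0.1, -0.6, -1.4]
opening: 0.0274
grasp_force: 30.0
```

Run:
```python
from h import *
body2("b3")
```

```text
b3 G [ 0.5757 -0.172   0.0961] F [ 0.0906 -0.5538 -1.4178] n 482 x rng [0.5892 0.6523] y [-0.1872 -0.1518] z [0.0167 0.0746]
  z 0.02 n 50 front x 0.643 y mean -0.1574
  z 0.03 n 122 front x 0.6519 y mean -0.1635
  z 0.04 n 84 front x 0.6364 y mean -0.161
  z 0.05 n 88 front x 0.6285 y mean -0.1611
  z 0.06 n 75 front x 0.6222 y mean -0.162
  z 0.07 n 52 front x 0.6175 y mean -0.167
```

Emit:
drive_tool:
  moves:
    - {"tx":-0.3,"ty":0,"tz":0,"yaw":0}
    - {"tx":-0.6,"ty":0,"tz":-0.1,"yaw":0}
    - {"tx":-0.9,"ty":0,"tz":-0.27,"yaw":0}
    - {"tx":-1.2,"ty":0,"tz":-0.45,"yaw":0}
    - {"tx":-1.5,"ty":0,"tz":-0.62,"yaw":0}
    - {"tx":-1.8,"ty":0,"tz":-0.78,"yaw":0}
    - {"tx":-2.1,"ty":0,"tz":-0.93,"yaw":0}
    - {"tx":-2.4,"ty":0,"tz":-1.07,"yaw":0}
    - {"tx":-2.7,"ty":0,"tz":-1.2,"yaw":0}
    - {"tx":-2.7,"ty":0,"tz":-1.2,"yaw":0}

```text
time_s: 29.6
position: [0.6006, -0.1715, 0.0891]
orientation: [-0.003, -0.0, 1.0, 0.001]
wrist_force: [-5.6, 0.7, 0.8]
opening: 0.027
grasp_force: 30.0
```

Run:
```python
from h import *
body2("b4")
```

```text
b4 G [ 0.6006 -0.1715  0.1079] F [-5.6167  0.7184  0.788 ] n 489 x rng [0.5996 0.6521] y [-0.1879 -0.1504] z [0.0184 0.082 ]
  z 0.02 n 34 front x 0.6378 y mean -0.1542
  z 0.03 n 114 front x 0.6521 y mean -0.1621
  z 0.04 n 69 front x 0.6431 y mean -0.1601
  z 0.05 n 69 front x 0.639 y mean -0.1586
  z 0.06 n 85 front x 0.6354 y mean -0.1607
  z 0.07 n 75 front x 0.6325 y mean -0.1622
```

It's swinging (now about 20° lean, 5.6 N). Continuing.

Emit:
drive_tool:
  moves:
    - {"tx":-0.3,"ty":0,"tz":-0.12,"yaw":0}
    - {"tx":-0.6,"ty":0,"tz":-0.22,"yaw":0}
    - {"tx":-0.9,"ty":0,"tz":-0.3,"yaw":0}
    - {"tx":-1.2,"ty":0,"tz":-0.38,"yaw":0}
    - {"tx":-1.5,"ty":0,"tz":-0.45,"yaw":0}
    - {"tx":-1.8,"ty":0,"tz":-0.5,"yaw":0}
    - {"tx":-2.1,"ty":0,"tz":-0.55,"yaw":0}
    - {"tx":-2.4,"ty":0,"tz":-0.58,"yaw":0}
    - {"tx":-2.7,"ty":0,"tz":-0.6,"yaw":0}
    - {"tx":-3.0,"ty":0,"tz":-0.6,"yaw":0}

```text
time_s: 30.9
position: [0.6329, -0.172, 0.0952]
orientation: [0.0, -0.0, 1.0, -0.0]
wrist_force: [-4.0, 0.3, 1.3]
opening: 0.0273
grasp_force: 30.0
```

Run:
```python
from h import *
body2("b5")
```

```text
b5 G [ 0.6329 -0.172   0.114 ] F [-3.9694  0.2867  1.2787] n 425 x rng [0.6118 0.6559] y [-0.1866 -0.1512] z [0.0212 0.0789]
  z 0.02 n 30 front x 0.6425 y mean -0.1549
  z 0.03 n 87 front x 0.6525 y mean -0.1622
  z 0.04 n 57 front x 0.6491 y mean -0.1585
  z 0.05 n 59 front x 0.6485 y mean -0.158
  z 0.06 n 57 front x 0.6486 y mean -0.1566
  z 0.07 n 99 front x 0.6486 y mean -0.1597
```

It's upright now (front face vertical within 1 mm). Backing toward the tray's middle, then lowering.

Emit:
drive_tool:
  moves:
    - {"tx":0.4,"ty":0,"tz":0,"yaw":0}
    - {"tx":1.1,"ty":0,"tz":0,"yaw":0}
    - {"tx":1.9,"ty":0,"tz":0,"yaw":0}
    - {"tx":2.8,"ty":0,"tz":0,"yaw":0}
    - {"tx":3.6,"ty":0,"tz":0,"yaw":0}
    - {"tx":4.3,"ty":0,"tz":0.1,"yaw":0}
    - {"tx":4.8,"ty":0,"tz":0.3,"yaw":0}
    - {"tx":5.1,"ty":0,"tz":0.5,"yaw":0}
    - {"tx":5.2,"ty":0,"tz":0.7,"yaw":0}
    - {"tx":5.2,"ty":0,"tz":0.85,"yaw":0}

```text
time_s: 32.2
position: [0.5807, -0.172, 0.0865]
orientation: [0.0, -0.0, 1.0, 0.0]
wrist_force: [-0.3, 0.9, -1.4]
opening: 0.0277
grasp_force: 30.0
```

Emit:
drive_tool:
  moves:
    - {"tx":0,"ty":0,"tz":0.04,"yaw":0}
    - {"tx":0,"ty":0,"tz":0.08,"yaw":0}
    - {"tx":0,"ty":0,"tz":0.12,"yaw":0}
    - {"tx":0,"ty":0,"tz":0.16,"yaw":0}
    - {"tx":0,"ty":0,"tz":0.2,"yaw":0}
    - {"tx":0,"ty":0,"tz":0.23,"yaw":0}
    - {"tx":0,"ty":0,"tz":0.26,"yaw":0}
    - {"tx":0,"ty":0,"tz":0.29,"yaw":0}
    - {"tx":0,"ty":0,"tz":0.32,"yaw":0}
    - {"tx":0,"ty":0,"tz":0.35,"yaw":0}

```text
time_s: 33.45
position: [0.5806, -0.172, 0.0832]
orientation: [0.0, -0.0, 1.0, 0.0]
wrist_force: [0.1, 0.4, -2.3]
opening: 0.0273
grasp_force: 30.0
```

Run:
```python
from h import *
body2("b6")
```

```text
b6 G [ 0.5806 -0.172   0.102 ] F [ 0.0769  0.3637 -2.3206] n 358 x rng [0.5608 0.6041] y [-0.1851 -0.1512] z [0.0151 0.0673]
  z 0.02 n 56 front x 0.5981 y mean -0.1588
  z 0.03 n 60 front x 0.5973 y mean -0.1582
  z 0.04 n 64 front x 0.5976 y mean -0.1577
  z 0.05 n 59 front x 0.5976 y mean -0.1582
  z 0.06 n 88 front x 0.5981 y mean -0.1606
  z 0.07 n 25 front x 0.6046 y mean -0.1701
```

Upright, with no contact yet. Lowering a little further, slowly.

Emit:
drive_tool:
  moves:
    - {"tx":0,"ty":0,"tz":0.02,"yaw":0}
    - {"tx":0,"ty":0,"tz":0.04,"yaw":0}
    - {"tx":0,"ty":0,"tz":0.06,"yaw":0}
    - {"tx":0,"ty":0,"tz":0.08,"yaw":0}
    - {"tx":0,"ty":0,"tz":0.1,"yaw":0}
    - {"tx":0,"ty":0,"tz":0.12,"yaw":0}
    - {"tx":0,"ty":0,"tz":0.14,"yaw":0}
    - {"tx":0,"ty":0,"tz":0.16,"yaw":0}
    - {"tx":0,"ty":0,"tz":0.18,"yaw":0}
    - {"tx":0,"ty":0,"tz":0.18,"yaw":0}

```text
time_s: 34.75
position: [0.5809, -0.172, 0.0818]
orientation: [0.0, -0.0, 1.0, -0.0]
wrist_force: [-0.3, 1.1, 3.5]
opening: 0.0276
grasp_force: 30.0
```

Contact is gentle. Opening part-way.

Emit:
drive_tool:
  moves:
    - {"tx":0,"ty":0,"tz":-0.05,"yaw":0}
    - {"tx":0,"ty":0,"tz":-0.05,"yaw":0}
    - {"tx":0,"ty":0,"tz":-0.05,"yaw":0}
    - {"tx":0,"ty":0,"tz":-0.05,"yaw":0}
    - {"tx":0,"ty":0,"tz":-0.05,"yaw":0}
    - {"tx":0,"ty":0,"tz":-0.05,"yaw":0}
    - {"tx":0,"ty":0,"tz":-0.05,"yaw":0}
    - {"tx":0,"ty":0,"tz":-0.05,"yaw":0}
    - {"tx":0,"ty":0,"tz":-0.05,"yaw":0}
    - {"tx":0,"ty":0,"tz":-0.05,"yaw":0}
  grip: 0.3

```text
time_s: 36.0
position: [0.5806, -0.172, 0.0819]
orientation: [0.0, -0.0, 1.0, 0.0]
wrist_force: [0.4, 0.6, 0.5]
opening: 0.0594
grasp_force: 0.0
```

Emit:
drive_tool:
  moves:
    - {"tx":0,"ty":0,"tz":-0.5,"yaw":0}
    - {"tx":0,"ty":0,"tz":-1.2,"yaw":0}
    - {"tx":0,"ty":0,"tz":-2.2,"yaw":0}
    - {"tx":0,"ty":0,"tz":-3.5,"yaw":0}
    - {"tx":0,"ty":0,"tz":-5,"yaw":0}
    - {"tx":0,"ty":0,"tz":-7,"yaw":0}
    - {"tx":1,"ty":0,"tz":-9,"yaw":0}
    - {"tx":4,"ty":0,"tz":-11,"yaw":0}
    - {"tx":8,"ty":0,"tz":-13,"yaw":0}
    - {"tx":12,"ty":0,"tz":-14,"yaw":0}

```text
time_s: 37.25
position: [0.4593, -0.1721, 0.2238]
orientation: [0.001, -0.001, 1.0, -0.0]
wrist_force: [-0.5, -0.1, -0.2]
opening: 0.0594
grasp_force: 0.0
```

Run:
```python
from h import *
o=telemetry.get_obs(); print(o["time_s"],o["position"],o["wrist_force"],o["opening"])
s,D=eyes.get_image("scene"); t,Dt=eyes.get_image("top")
P=cloud("scene",D,(180,110,300,230)).reshape(-1,3); k=(np.abs(P[:,0]-.575)<.07)&(np.abs(P[:,1]+.172)<.06)&(P[:,2]>.012)&(P[:,2]<.14)
Q=P[k]
for z0 in np.arange(.02,.11,.01):
    m=(Q[:,2]>z0)&(Q[:,2]<z0+.01)
    if m.sum()>4: print(round(z0+.005,3),m.sum(),np.percentile(Q[m,0],[5,95]),np.percentile(Q[m,1],[5,95]))
print("top z",np.percentile(Q[:,2],[98,100]))
Pt=cloud("top",Dt,(345,180,445,285)).reshape(-1,3); h=Pt[:,2]>.09; h&=Pt[:,2]<.12; print("top view head",h.sum(),Pt[h].mean(0) if h.any() else 0)
D0=np.load("scene_d0.npy")
for n,DD in(("t0",D0),("now",D)):
    P=cloud("scene",DD,(300,170,390,260)).reshape(-1,3)-SEAT; hh=P@C; q=P-np.outer(hh,C); r=np.linalg.norm(q,axis=1)
    k=(r>.026)&(r<.037)&(hh>.012)&(hh<.06)&(np.abs(q@DY)<.028); print(n,np.percentile(hh[k],[50,90,95,98]))
# bystanders moved?
s0=cv2.imread("pics/scene0.png")[:,:,::-1]; d=np.abs(s.astype(int)-s0).max(2)
for nm,(a,b,c,e) in dict(calip=(230,300,330,360),scraper=(110,190,195,240),hinge=(195,233,255,272),turq=(268,205,318,235),purple=(412,285,450,345)).items(): print(nm,(d[b:e,a:c]>40).sum())
```

```text
37.25 [ 0.4593 -0.1721  0.2238] [-0.5101 -0.1435 -0.2248] 0.059374757928889355
0.025 72 [0.5681 0.5992] [-0.1849 -0.151 ]
0.035 70 [0.566  0.5992] [-0.1802 -0.1523]
0.045 71 [0.5656 0.5997] [-0.1811 -0.1531]
0.055 88 [0.5656 0.5991] [-0.1681 -0.1526]
0.065 85 [0.5577 0.6067] [-0.1768 -0.1565]
0.075 44 [0.5744 0.5947] [-0.1746 -0.1573]
0.085 46 [0.5734 0.5947] [-0.1731 -0.1577]
0.095 42 [0.575  0.5943] [-0.1751 -0.1574]
0.105 77 [0.5715 0.5943] [-0.1791 -0.1593]
top z [0.1058 0.1077]
top view head 161 [ 0.5797 -0.1698  0.1043]
t0 [0.0245 0.034  0.0347 0.0353]
now [0.0253 0.0343 0.0349 0.0352]
calip 0
scraper 0
hinge 0
turq 0
purple 0
```

The cartridge stands upright (head top at z .106 = floor + 102 mm), the collar is home and the bystanders haven't moved.

```bash
python3 -c "
from workcell import env; print(env.sign_off())"
```

```text
the job is handed in; nothing more can be done
None
```

The job is handed in at about 37 s: the cartridge stands upright in the tray, the collar is fully home in its released position, and camera checks showed no movement in the calipers, the scraper or the hinge part.

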